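# Hold out the laryngoscope handle that still has its batteries

## Robot

A 6-joint arm with a two-finger parallel gripper is mounted at the origin on the work surface. World frame = base frame: x ahead of the robot, y to its left, z up, the work surface at z = 0. Lengths are in m, angles in rad, forces in N, time in s.
With the tool pointing down it reaches from about 0.375 to 0.975 m from the base axis. Payload 3.8 kg.
Tool frame: the origin (TCP) lies midway between the tips of the shut fingers; the grasp point (between the pads) lies 19 mm behind it; z points along the fingers, y is the line along which they close (so a half turn about z gives the same grasp; the last joint's range is limited). The gripper opens to 88 mm and grips with 3 to 60 N. Pads are 18 mm wide; open, the fingers measure 123 mm over their backs; the gripper's body (75 mm by 187 mm) begins 45 mm behind the grasp point.
Start: joints at [-1.284, 0.264, 1.604, -0, 1.274, -0.037], TCP at [0.215, -0.64, 0.239] pointing down, gripper open.
Joint ranges: [-2.63, 2.63], [-0.94, 2.18], [0.31, 2.57], [-1.31, 4.45], [0, 2.66], [-2.55, 2.55]. Speed limits (rad/s): [2.57, 2.57, 3.14, 3.14, 3.14, 3.14].

## Interface

Orientations are given as a unit quaternion [x, y, z, w].
In Python, from cell import r, grab_frame, calibration gives the robot as it stands.
- The arm moves only by the tool jog_arm, never from a script. Its argument "increments" is a list of rows, each an object with "jaw": the opening in per cent of the stroke, from 0 (shut) to 100 (fully open); "slide": the shift along the tool's x, y, z in m, a list of three; "rot": the turn, a rotation vector about the tool's x, y, z in degrees, a list of three. In form: [{"jaw": jaw, "slide": [tx, ty, tz], "rot": [wx, wy, wz]}, ...]. A call has 1 to 12 rows; each row shifts and turns the commanded pose from where the row before left it, along the tool's axes as they then stand; what a row does not reach is not made up. A row lasts 1/12 s, in which the tool goes at most 41.7 mm and 7.16 degrees, less where a joint would pass 70% of its speed; a pose out of reach is approached as far as the arm can. A call with a gripper value outside its range is refused whole. The fingers move at their own pace and stop on an object; the grip force is fixed at half the most. Time passes only in rows, so rows that do not move let the fingers close. It gives the time, the measured TCP pose, the force, the opening and the grip force at its end, in the units of the state.
- r.get_state(): the state, without advancing time (a new reading comes with each control period).
- grab_frame(name): name is "scene" or "top" or "wrist"; returns the picture (480x640x3 uint8, blue, green, red); there is no depth.
- calibration(name): a dict with "K" (3x3 intrinsics, pixels), "extrinsics" (4x4, takes a point from world to camera coordinates); the wrist camera has in their place "hand_eye" (4x4, takes a point from camera to tool coordinates, whose origin is the TCP and whose axes are the flange's). Camera axes: x right, y down, z forward; pixel columns grow to the right and rows downward; lengths in m; the calibration is good to about 2 mm. The wrist camera is an equidistant fisheye: a pixel r from the principal point sees the ray r / f radians off the axis. A picture is of the moment at which its call begins: read the wrist's pose just before it. calibration takes no time and is no camera call.
- r.finish_job(): hands the job in; it is judged then, once.
The state is a dict: "t": time; "q": joint angles; "joint_vel": joint speeds; "tau": joint torques, N m; "tool_pos": TCP position; "eef_rot": TCP orientation; "ft_force": force on the tool from outside, world axes, zero at the start; "ft_torque": the same for the moment, N m; "width": opening from 0.0 (shut) to 1.0 (fully open); "gripper_force": force on a finger pad.
Only numpy, scipy, OpenCV 4.12 (cv2) and the standard library are available. Lean on these libraries where they do the work, as an engineer would, in place of code of your own. Each camera call takes 0.05 s, during which the arm holds its last target. There are 200 camera calls.

## Task

One of the three laryngoscope handles standing in the steel rack still has its batteries in, which only its weight gives away. Find it, draw it up out of the rack, turn it level and hold it with its screw-cap end some 15 cm above the rim, over the middle of the open bin of spent cells, so that a colleague has room to unscrew the cap there. Leave the two empty handles standing fully down in the rack, disturb nothing else, and finish while still holding the loaded handle level and steady in the gripper.

Things in the scene. Friction and masses are not known exactly. Their poses are not given: they have to be found in the camera images.
- rack: Steel handle rack, fixed: foot plate 100 x 280 x 4 mm, thin corner posts, and a top plate 80 x 280 mm with its upper face 64 mm above the bench (posts end at 68 mm). Three through holes, 34 mm diameter, lie on its middle line at its own y = -90, 0 and +90 mm. Origin: centre of the underside; y runs along the row, z up.
- handle_1: Bare steel laryngoscope handle, 142 mm long, upright in a rack hole with its screw cap down on the foot plate (top 146 mm above the bench). Cap 30 mm diameter, 18 mm long; fluted round barrel 28 mm diameter from 18 to 116 mm; then a narrower hook-on fitting, 18 x 20 mm, up to 142 mm. Origin: centre of the cap's end face; z runs along the handle from cap to fitting.
- handle_2: A handle looking the same as handle_1. The three stand in the three holes in any order. Any one of them, empty, would weigh about 110 g, and about 290 g with its two cells inside, give or take 8 percent; the weight lies near mid-length.
- handle_3: A handle looking the same as handle_1 and handle_2. Each fits its hole with about 2 mm of play around the cap and 3 mm around the barrel, and lifts freely.
- bin: Loose open stacking bin of blue plastic, 140 mm (its x) by 120 mm (its y), walls 4 mm, 75 mm high at the back and sides, with a 35 mm low front towards its own -x; four spent cells fixed in it reach 30 mm up; 0.55 kg in all. Origin: centre of the underside; z up.
- wipes: Bystander: white round wipes canister, 94 mm diameter, 193 mm high, upright. Origin: centre of the underside.
- scanner: Bystander: grey hand scanner resting in its black desk stand, foot 100 mm diameter, 195 mm high. Origin: centre of the underside.
- gallipot: Bystander: small steel bowl, 80 mm rim diameter, 50 mm high. Origin: centre of the underside.
- blade: Bystander: curved steel laryngoscope blade lying on its side, about 155 mm long, 20 mm high. Origin: on the bench near the middle of its length.

How it is judged:
On the way:
1. a handle is drawn out of the rack: gripped, its cap end above the rack's top plate (((z of handle_1 in the frame of rack above 0.066 m and contact force between handle_1 and the fingers above 0.5 N) or (z of handle_2 in the frame of rack above 0.066 m and contact force between handle_2 and the fingers above 0.5 N) or (z of handle_3 in the frame of rack above 0.066 m and contact force between handle_3 and the fingers above 0.5 N))), for 0.1 s.
At the end, for the whole second after the job is handed in: The loaded handle is held by the gripper alone, still and level within 20 degrees, its cap's end face 150 to 300 mm above the bench and within 50 mm of the bin's centre, off bin and rack. The other two stand upright and fully down in the rack (within 4 mm), each weighing on it under 1.8 N (empty) (((angle between handle_1's own z axis and vertical between 1.2217 and 1.9199 rad and horizontal distance between handle_1 and bin below 0.05 m and height (world z) of handle_1 between 0.15 and 0.3 m and contact force between handle_1 and the fingers above 0.5 N and contact force between handle_1 and bin below 0.05 N and contact force between handle_1 and rack below 0.05 N and linear speed of handle_1 below 0.03 m/s and angular speed of handle_1 below 0.2 rad/s and angle between each of handle_2, handle_3's own z axis and vertical below 0.15 rad and z of each of handle_2, handle_3 in the frame of rack below 0.008 m and horizontal distance between each of handle_2, handle_3 and rack below 0.1 m and contact force between handle_2 and rack between 0.5 and 1.8 N and contact force between handle_3 and rack between 0.5 and 1.8 N) or (angle between handle_2's own z axis and vertical between 1.2217 and 1.9199 rad and horizontal distance between handle_2 and bin below 0.05 m and height (world z) of handle_2 between 0.15 and 0.3 m and contact force between handle_2 and the fingers above 0.5 N and contact force between handle_2 and bin below 0.05 N and contact force between handle_2 and rack below 0.05 N and linear speed of handle_2 below 0.03 m/s and angular speed of handle_2 below 0.2 rad/s and angle between each of handle_1, handle_3's own z axis and vertical below 0.15 rad and z of each of handle_1, handle_3 in the frame of rack below 0.008 m and horizontal distance between each of handle_1, handle_3 and rack below 0.1 m and contact force between handle_1 and rack between 0.5 and 1.8 N and contact force between handle_3 and rack between 0.5 and 1.8 N) or (angle between handle_3's own z axis and vertical between 1.2217 and 1.9199 rad and horizontal distance between handle_3 and bin below 0.05 m and height (world z) of handle_3 between 0.15 and 0.3 m and contact force between handle_3 and the fingers above 0.5 N and contact force between handle_3 and bin below 0.05 N and contact force between handle_3 and rack below 0.05 N and linear speed of handle_3 below 0.03 m/s and angular speed of handle_3 below 0.2 rad/s and angle between each of handle_1, handle_2's own z axis and vertical below 0.15 rad and z of each of handle_1, handle_2 in the frame of rack below 0.008 m and horizontal distance between each of handle_1, handle_2 and rack below 0.1 m and contact force between handle_1 and rack between 0.5 and 1.8 N and contact force between handle_2 and rack between 0.5 and 1.8 N))); the arm keeps its last pose, push and grip.
It fails at once if the bin is shifted by more than 30 mm (distance of bin from where it was at the start of the episode above 0.03 m).
It fails at once if a bystander is shifted by more than 30 mm or toppled (distance of any of wipes, scanner, gallipot, blade from where it was at the start of the episode above 0.03 m or angle between any of wipes, scanner's own z axis and vertical above 0.5 rad).
It also fails if it takes over 72 s, if anything falls off the work surface, if the arm or the gripper's body presses on something with over 40 N, if the wrist force passes 120 N, or if a joint passes its speed limit or range.

## Working session

There is one attempt and no reset: what is moved stays moved. The work goes in short steps, Python scripts to look and compute and a tool call to move; the robot and the scene stay as the last step left them, time stands still between calls to the robot, and variables do not carry over. Pictures are saved under pics/ and viewed, at most 10 in all, crops included, and the job is handed in when it is done.

Besides the shell and the picture viewer there is one more tool, called after "Request:" as name(argument=value, ...), one argument or row to a line, values as JSON. jog_arm: Moves the arm, as the interface text tells. Its arguments: {"type":"object","properties":{"increments":{"type":"array"}},"required":["increments"]}

```bash
mkdir -p pics; python3 - <<'E'
from cell import r, grab_frame, calibration
import cv2,numpy as np
np.set_printoptions(precision=4,suppress=True)
for n in("scene","top"):
    cv2.imwrite(f"pics/{n}0.png",grab_frame(n)); c=calibration(n); print(n,c)
print(calibration("wrist")); print(r.get_state())
E
```

```text
scene {'K': array([[554.8167,   0.    , 322.0874],
       [  0.    , 554.8167, 233.8142],
       [  0.    ,   0.    ,   1.    ]]), 'extrinsics': array([[-0.751 ,  0.6601, -0.0143,  0.5139],
       [ 0.5025,  0.5573, -0.661 , -0.2969],
       [-0.4284, -0.5036, -0.7502,  1.5226],
       [ 0.    ,  0.    ,  0.    ,  1.    ]])}
top {'K': array([[624.5904,   0.    , 313.238 ],
       [  0.    , 624.5904, 240.1622],
       [  0.    ,   0.    ,   1.    ]]), 'extrinsics': array([[-0.013 , -0.9999, -0.008 , -0.0126],
       [-0.9827,  0.0142, -0.1847,  0.654 ],
       [ 0.1848,  0.0055, -0.9828,  1.413 ],
       [ 0.    ,  0.    ,  0.    ,  1.    ]])}
{'K': array([[371.6483,   0.    , 314.1599],
       [  0.    , 371.6483, 241.8543],
       [  0.    ,   0.    ,   1.    ]]), 'hand_eye': array([[ 0.0009, -0.9521, -0.3057,  0.0789],
       [ 1.    ,  0.0012, -0.0006,  0.0013],
       [ 0.0009, -0.3057,  0.9521, -0.1463],
       [ 0.    ,  0.    ,  0.    ,  1.    ]])}
{'t': 0.1, 'q': array([-1.2839,  0.2647,  1.6053, -0.    ,  1.2737, -0.0369]), 'joint_vel': array([-0.0009, -0.0012, -0.0036, -0.0003, -0.0004, -0.0007]), 'tau': array([  0.0011, -50.3617, -35.8072,   0.0733,   0.0234,  -0.    ]), 'tool_pos': array([ 0.2145, -0.6393,  0.2375]), 'eef_rot': array([ 0.9869,  0.1612, -0.0001, -0.001 ]), 'ft_force': array([-1.2153, -0.1692,  0.5908]), 'ft_torque': array([ 0.0009, -0.0159,  0.0525]), 'gripper_force': 0.0, 'width': 1.0026644964484661}
```

View pics/top0.png

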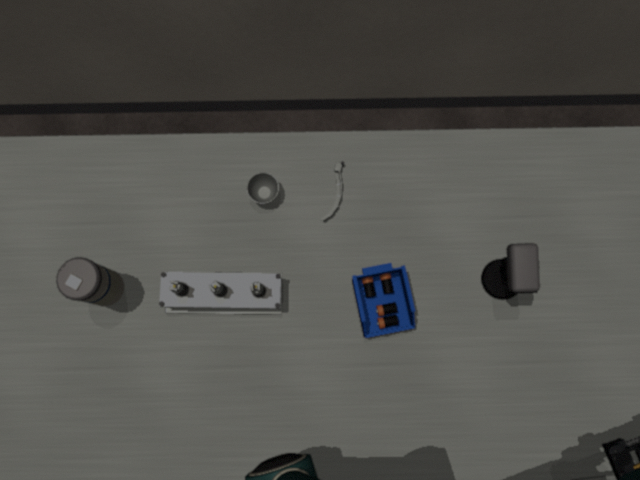

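View pics/scene0.png

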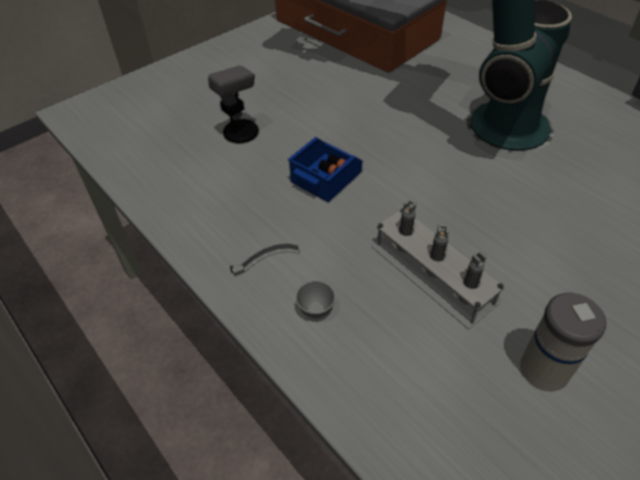

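The top picture shows the rack with three handles at about (179,288), (218,288) and (259,289). The bin is at (385,300), with its low front facing up the image. I'll enlarge the crops of the rack and bin.

```bash
python3 - <<'E'
import cv2,numpy as np
i=cv2.imread("pics/top0.png"); i=cv2.convertScaleAbs(i,alpha=1.6)
a=cv2.resize(i[255:325,150:295],None,fx=5.5,fy=5.5,interpolation=cv2.INTER_CUBIC)
b=cv2.resize(i[255:345,340:430],None,fx=2.4,fy=2.4,interpolation=cv2.INTER_CUBIC)
c=np.zeros((600,798,3),np.uint8); c[:a.shape[0],:a.shape[1]]=a[:,:798]; c[385:385+b.shape[0]-1,:b.shape[1]]=b[:-1]
cv2.imwrite("pics/crop1.png",c)
E
```

```text
(no output)
```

View pics/crop1.png

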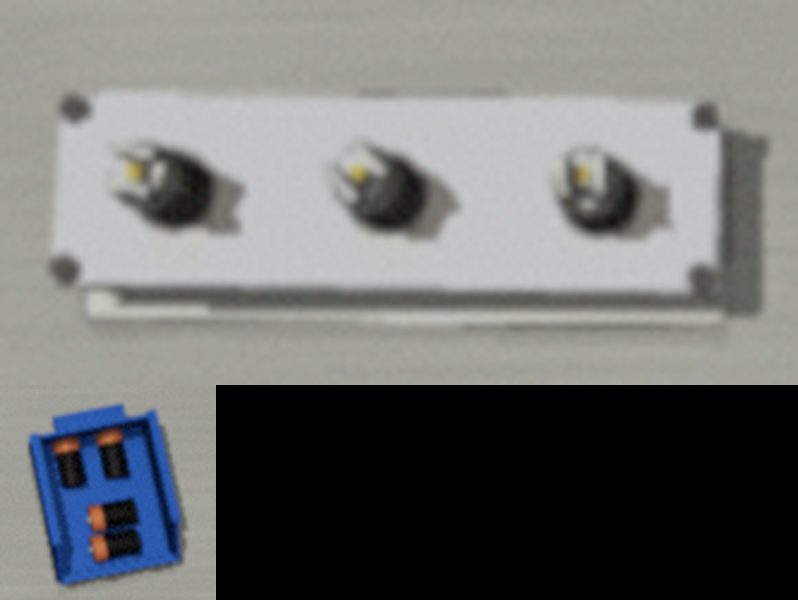

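```bash
cat >h.py <<'E'
from cell import r, grab_frame, calibration
import cv2,numpy as np
from scipy.spatial.transform import Rotation as R
np.set_printoptions(precision=4,suppress=True)
def unproj(px,z,n="top"):
    c=calibration(n);K,E=c["K"],c["extrinsics"];o=-E[:3,:3].T@E[:3,3]
    out=[]
    for p in px:
        d=E[:3,:3].T@np.linalg.inv(K)@[p[0],p[1],1]; out.append(o+d*(z-o[2])/d[2])
    return np.array(out)
E
python3 - <<'E'
from h import *
f=lambda L,s,ox,oy:np.array(L)/s+[ox,oy]
P=unproj(f([(75,108),(705,117),(702,280),(65,270)],5.5,150,255),.068);print(P,P.mean(0))
print(unproj(f([(133,175),(358,173),(583,173)],5.5,150,255),.146))
print(unproj(f([(176,187),(392,190),(605,195)],5.5,150,255),.10))
B=unproj(f([(30,52),(155,27),(180,177),(62,198)],2.4,340,255),.075);print(B,B.mean(0))
for z,p in((.19,(76,275)),(.195,(523,260)),(0,(500,279)),(.05,(263,188)),(0,(335,190))):print(unproj([p],z))
E
```

```text
[[0.5758 0.3278 0.068 ]
 [0.5682 0.061  0.068 ]
 [0.4995 0.0624 0.068 ]
 [0.5073 0.3298 0.068 ]] [0.5377 0.1952 0.068 ]
[[0.538  0.2844 0.146 ]
 [0.5376 0.1945 0.146 ]
 [0.5363 0.1048 0.146 ]]
[[0.5381 0.2771 0.1   ]
 [0.5356 0.188  0.1   ]
 [0.5323 0.1002 0.1   ]]
[[ 0.564  -0.1112  0.075 ]
 [ 0.5866 -0.2324  0.075 ]
 [ 0.4429 -0.2503  0.075 ]
 [ 0.4247 -0.138   0.075 ]] [ 0.5045 -0.183   0.075 ]
[[0.5612 0.4848 0.19  ]]
[[ 0.5792 -0.467   0.195 ]]
[[ 0.5628 -0.4728  0.    ]]
[[0.7858 0.0982 0.05  ]]
[[ 0.7918 -0.0772  0.    ]]
```

Request:
jog_arm(
  increments=[
    {"jaw": 100,"slide": [0,0,0],"rot": [0,0,-6.6]},
    {"jaw": 100,"slide": [0,0,0],"rot": [0,0,-6.6]},
    {"jaw": 100,"slide": [0,0,0],"rot": [0,0,-6.6]},
    {"jaw": 100,"slide": [0,0,0],"rot": [0,0,-6.6]},
    {"jaw": 100,"slide": [0,0,0],"rot": [0,0,-6.6]},
    {"jaw": 100,"slide": [0,0,0],"rot": [0,0,-6.6]},
    {"jaw": 100,"slide": [0,0,0],"rot": [0,0,-6.6]},
    {"jaw": 100,"slide": [0,0,0],"rot": [0,0,-6.6]},
    {"jaw": 100,"slide": [0,0,0],"rot": [0,0,-6.6]},
    {"jaw": 100,"slide": [0,0,0],"rot": [0,0,-6.6]},
    {"jaw": 100,"slide": [0,0,0],"rot": [0,0,-6.6]},
    {"jaw": 100,"slide": [0,0,0],"rot": [0,0,0]},
  ],
)

```text
t: 1.1
tool_pos: [0.2146, -0.6396, 0.238]
eef_rot: [0.699, 0.715, 0.0, -0.001]
ft_force: [-0.0, -0.4, -0.0]
width: 1.003
gripper_force: 0.0
```

Request:
jog_arm(
  increments=[
    {"jaw": 100,"slide": [0.0307,0.0141,0],"rot": [0,0,0]},
    {"jaw": 100,"slide": [0.0307,0.0141,0],"rot": [0,0,0]},
    {"jaw": 100,"slide": [0.0307,0.0141,0],"rot": [0,0,0]},
    {"jaw": 100,"slide": [0.0307,0.0141,0],"rot": [0,0,0]},
    {"jaw": 100,"slide": [0.0307,0.0141,0],"rot": [0,0,0]},
    {"jaw": 100,"slide": [0.0307,0.0141,0],"rot": [0,0,0]},
    {"jaw": 100,"slide": [0.0307,0.0141,0],"rot": [0,0,0]},
    {"jaw": 100,"slide": [0.0307,0.0141,0],"rot": [0,0,0]},
    {"jaw": 100,"slide": [0.0307,0.0141,0],"rot": [0,0,0]},
    {"jaw": 100,"slide": [0.0307,0.0141,0],"rot": [0,0,0]},
    {"jaw": 100,"slide": [0.0307,0.0141,0],"rot": [0,0,0]},
    {"jaw": 100,"slide": [0.0307,0.0141,0],"rot": [0,0,0]},
  ],
)

```text
t: 2.1
tool_pos: [0.3766, -0.2665, 0.2386]
eef_rot: [0.701, 0.713, 0.0, 0.0]
ft_force: [-0.3, -0.6, -0.3]
width: 0.995
gripper_force: 0.0
```

Request:
jog_arm(
  increments=[
    {"jaw": 100,"slide": [0.0307,0.0141,0],"rot": [0,0,0]},
    {"jaw": 100,"slide": [0.0307,0.0141,0],"rot": [0,0,0]},
    {"jaw": 100,"slide": [0.0307,0.0141,0],"rot": [0,0,0]},
    {"jaw": 100,"slide": [0.0307,0.0141,0],"rot": [0,0,0]},
    {"jaw": 100,"slide": [0.0307,0.0141,0],"rot": [0,0,0]},
    {"jaw": 100,"slide": [0.0307,0.0141,0],"rot": [0,0,0]},
    {"jaw": 100,"slide": [0.0307,0.0141,0],"rot": [0,0,0]},
    {"jaw": 100,"slide": [0.0307,0.0141,0],"rot": [0,0,0]},
    {"jaw": 100,"slide": [0.0307,0.0141,0],"rot": [0,0,0]},
    {"jaw": 100,"slide": [0.0307,0.0141,0],"rot": [0,0,0]},
    {"jaw": 100,"slide": [0.0307,0.0141,0],"rot": [0,0,0]},
    {"jaw": 100,"slide": [0,0,0],"rot": [0,0,0]},
  ],
)

```text
t: 3.1
tool_pos: [0.5263, 0.0773, 0.2385]
eef_rot: [0.7, 0.714, 0.001, -0.001]
ft_force: [-0.0, 0.6, -0.1]
width: 1.0
gripper_force: 0.0
```

```bash
python3 - <<'E'
from h import *
s=r.get_state(); print(s); print(R.from_quat(s["eef_rot"]).as_matrix())
cv2.imwrite("pics/w1.png",cv2.convertScaleAbs(grab_frame("wrist"),alpha=1.5))
E
```

```text
{'t': 3.1, 'q': array([ 0.0974, -0.0082,  1.9093,  0.0026,  1.2393,  0.0759]), 'joint_vel': array([-0.0603, -0.0322,  0.0391, -0.0599,  0.0369, -0.0783]), 'tau': array([  1.1817, -34.5399, -34.9377,   0.3364,  -0.0154,   0.4808]), 'tool_pos': array([0.5263, 0.0773, 0.2385]), 'eef_rot': array([ 0.6998,  0.7144,  0.0012, -0.0006]), 'ft_force': array([-0.0114,  0.5633, -0.0786]), 'ft_torque': array([-0.0795, -0.0958,  0.0351]), 'gripper_force': 0.0, 'width': 0.9995086242718308}
[[-0.0206  0.9998  0.0009]
 [ 0.9998  0.0206  0.0025]
 [ 0.0025  0.001  -1.    ]]
```

View pics/w1.png

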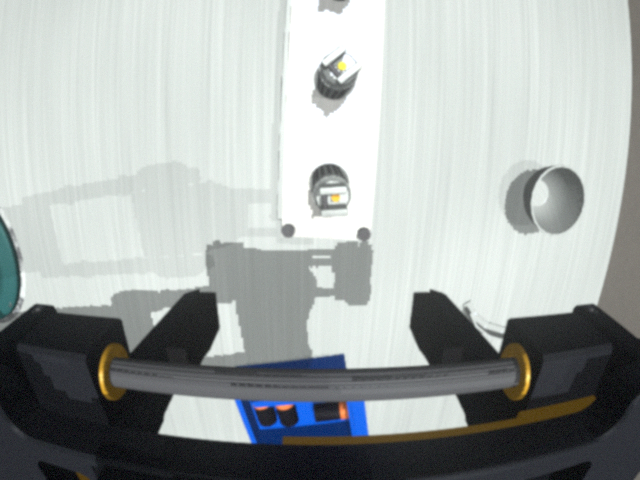

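The wrist picture shows handle C's contact at (335,198), handle B's at (341,66), and the rack posts at (288,231) and (363,234). I'll locate these in world coordinates.

```bash
cat >>h.py <<'E'
def wray(px,pos,quat):
    c=calibration("wrist");K=c["K"];H=c["hand_eye"];x=(np.array(px)-K[:2,2])/K[0,0];t=np.linalg.norm(x)
    d=np.r_[x/t*np.sin(t),np.cos(t)];W=R.from_quat(quat).as_matrix()
    return W@H[:3,3]+pos, W@H[:3,:3]@d
def wat(px,z,pos,quat):
    o,d=wray(px,pos,quat);return o+d*(z-o[2])/d[2]
E
python3 - <<'E'
from h import *
s=r.get_state();p,q=s["tool_pos"],s["eef_rot"];print(p)
for px,z in(((335,198),.14),((341,66),.14),((288,231),.068),((363,234),.068)):print(wat(px,z,p,q))
E
```

```text
[0.5253 0.075  0.2383]
[0.5384 0.1059 0.14  ]
[0.5398 0.194  0.14  ]
[0.5022 0.0613 0.068 ]
[0.5692 0.0601 0.068 ]
```

Request:
jog_arm(
  increments=[
    {"jaw": 100,"slide": [0.015,0.0064,0],"rot": [0,0,0]},
    {"jaw": 100,"slide": [0.015,0.0064,0],"rot": [0,0,0]},
    {"jaw": 100,"slide": [0,0,0.02],"rot": [0,0,0]},
    {"jaw": 100,"slide": [0,0,0.03],"rot": [0,0,0]},
    {"jaw": 100,"slide": [0,0,0.02],"rot": [0,0,0]},
    {"jaw": 100,"slide": [0,0,0],"rot": [0,0,0]},
    {"jaw": 100,"slide": [0,0,0],"rot": [0,0,0]},
    {"jaw": 100,"slide": [0,0,0],"rot": [0,0,0]},
  ],
)

```text
t: 3.82
tool_pos: [0.5375, 0.1022, 0.1698]
eef_rot: [0.701, 0.714, 0.0, 0.0]
ft_force: [0.1, 0.0, 0.2]
width: 0.999
gripper_force: 0.0
```

Request:
jog_arm(
  increments=[
    {"jaw": 100,"slide": [0.003,0,0.02],"rot": [0,0,0]},
    {"jaw": 100,"slide": [0,0,0.03],"rot": [0,0,0]},
    {"jaw": 100,"slide": [0,0,0.02],"rot": [0,0,0]},
    {"jaw": 100,"slide": [0,0,0.009],"rot": [0,0,0]},
    {"jaw": 100,"slide": [0,0,0],"rot": [0,0,0]},
    {"jaw": 100,"slide": [0,0,0],"rot": [0,0,0]},
    {"jaw": 100,"slide": [0,0,0],"rot": [0,0,0]},
  ],
)

```text
t: 4.4
tool_pos: [0.5387, 0.106, 0.0919]
eef_rot: [0.7, 0.714, 0.001, 0.001]
ft_force: [0.9, 0.6, 0.1]
width: 0.996
gripper_force: 0.0
```

```bash
cat >>h.py <<'E'
def avg(n=8):
    F=[]
    for _ in range(n): grab_frame("top");s=r.get_state();F.append(np.r_[s["ft_force"],s["ft_torque"],s["tau"]])
    print("t",s["t"],"pos",s["tool_pos"],"w",s["width"],"gf",s["gripper_force"]);print("mean",np.mean(F,0));print("sd",np.std(F,0))
E
python3 -c "
from h import *
avg();s=r.get_state();print(s['q'],R.from_quat(s['eef_rot']).as_matrix())"
```

```text
t 4.8 pos [0.5371 0.1059 0.0901] w 1.0018992567790177 gf 0.0
mean [  0.0041   0.0661  -0.052   -0.0251  -0.0817   0.0099  -0.0154 -39.6166
 -30.5831   0.0632  -0.0007   0.0007]
sd [0.2397 0.5575 0.4187 0.0293 0.0431 0.0289 0.0051 0.2055 0.1578 0.0006
 0.0091 0.0002]
[0.1491 0.165  2.0179 0.     0.9581 0.1289] [[-0.0201  0.9998  0.0006]
 [ 0.9998  0.0201  0.0001]
 [ 0.0001  0.0006 -1.    ]]
```

Request:
jog_arm(
  increments=[
    {"jaw": 0,"slide": [0,0,0],"rot": [0,0,0]},
    {"jaw": 0,"slide": [0,0,0],"rot": [0,0,0]},
    {"jaw": 0,"slide": [0,0,0],"rot": [0,0,0]},
    {"jaw": 0,"slide": [0,0,0],"rot": [0,0,0]},
    {"jaw": 0,"slide": [0,0,0],"rot": [0,0,0]},
    {"jaw": 0,"slide": [0,0,0],"rot": [0,0,0]},
    {"jaw": 0,"slide": [0,0,0],"rot": [0,0,0]},
    {"jaw": 0,"slide": [0,0,0],"rot": [0,0,0]},
  ],
)

```text
t: 5.47
tool_pos: [0.5369, 0.1058, 0.0897]
eef_rot: [0.7, 0.714, 0.0, -0.0]
ft_force: [-0.6, 0.7, 0.8]
width: 0.423
gripper_force: 0.0
```

Request:
jog_arm(
  increments=[
    {"jaw": 0,"slide": [0,0,0],"rot": [0,0,0]},
    {"jaw": 0,"slide": [0,0,0],"rot": [0,0,0]},
    {"jaw": 0,"slide": [0,0,0],"rot": [0,0,0]},
    {"jaw": 0,"slide": [0,0,0],"rot": [0,0,0]},
    {"jaw": 0,"slide": [0,0,0],"rot": [0,0,0]},
    {"jaw": 0,"slide": [0,0,-0.008],"rot": [0,0,0]},
    {"jaw": 0,"slide": [0,0,-0.012],"rot": [0,0,0]},
    {"jaw": 0,"slide": [0,0,0],"rot": [0,0,0]},
    {"jaw": 0,"slide": [0,0,0],"rot": [0,0,0]},
  ],
)

```text
t: 6.22
tool_pos: [0.5382, 0.106, 0.1114]
eef_rot: [0.7, 0.714, 0.001, 0.001]
ft_force: [0.1, -0.2, -0.6]
width: 0.309
gripper_force: 30.0
```

```bash
python3 -c "
from h import *
avg(10)"
```

```text
t 6.7167 pos [0.5368 0.1058 0.1094] w 0.3123431399266828 gf 29.952556611970067
mean [  0.2097  -0.1059  -0.9259  -0.0255  -0.0956   0.0019  -0.0003 -39.9005
 -31.995    0.0681  -0.0041   0.0002]
sd [0.5981 0.4341 0.2815 0.0161 0.0186 0.0285 0.001  0.1367 0.181  0.0006
 0.0135 0.0003]
```

Request:
jog_arm(
  increments=[
    {"jaw": 0,"slide": [0,0,0.01],"rot": [0,0,0]},
    {"jaw": 0,"slide": [0,0,0.0095],"rot": [0,0,0]},
    {"jaw": 0,"slide": [0,0,0],"rot": [0,0,0]},
    {"jaw": 0,"slide": [0,0,0],"rot": [0,0,0]},
    {"jaw": 100,"slide": [0,0,0],"rot": [0,0,0]},
    {"jaw": 100,"slide": [0,0,0],"rot": [0,0,0]},
    {"jaw": 100,"slide": [0,0,0],"rot": [0,0,0]},
    {"jaw": 100,"slide": [0,0,0],"rot": [0,0,0]},
    {"jaw": 100,"slide": [0,0,0],"rot": [0,0,0]},
    {"jaw": 100,"slide": [0,0,0],"rot": [0,0,0]},
    {"jaw": 100,"slide": [0,0,0],"rot": [0,0,0]},
    {"jaw": 100,"slide": [0,0,0],"rot": [0,0,0]},
  ],
)

```text
t: 7.72
tool_pos: [0.537, 0.1058, 0.0903]
eef_rot: [0.7, 0.714, 0.0, 0.0]
ft_force: [-0.9, -0.5, 0.1]
width: 0.892
gripper_force: 0.0
```

Request:
jog_arm(
  increments=[
    {"jaw": 100,"slide": [0,0,-0.02],"rot": [0,0,0]},
    {"jaw": 100,"slide": [0.02,0.001,0],"rot": [0,0,0]},
    {"jaw": 100,"slide": [0.025,0.001,0],"rot": [0,0,0]},
    {"jaw": 100,"slide": [0.025,0.001,0],"rot": [0,0,0]},
    {"jaw": 100,"slide": [0.019,0,0],"rot": [0,0,0]},
    {"jaw": 100,"slide": [0,0,0],"rot": [0,0,0]},
    {"jaw": 100,"slide": [0,0,0],"rot": [0,0,0]},
    {"jaw": 100,"slide": [0,0,0],"rot": [0,0,0]},
  ],
)

```text
t: 8.38
tool_pos: [0.5379, 0.1943, 0.11]
eef_rot: [0.7, 0.714, -0.0, 0.0]
ft_force: [0.7, -0.7, -0.7]
width: 1.003
gripper_force: 0.0
```

Request:
jog_arm(
  increments=[
    {"jaw": 0,"slide": [0,0,0.02],"rot": [0,0,0]},
    {"jaw": 0,"slide": [0,0,0],"rot": [0,0,0]},
    {"jaw": 0,"slide": [0,0,0],"rot": [0,0,0]},
    {"jaw": 0,"slide": [0,0,0],"rot": [0,0,0]},
    {"jaw": 0,"slide": [0,0,0],"rot": [0,0,0]},
    {"jaw": 0,"slide": [0,0,0],"rot": [0,0,0]},
    {"jaw": 0,"slide": [0,0,0],"rot": [0,0,0]},
    {"jaw": 0,"slide": [0,0,0],"rot": [0,0,0]},
    {"jaw": 0,"slide": [0,0,0],"rot": [0,0,0]},
    {"jaw": 0,"slide": [0,0,0],"rot": [0,0,0]},
    {"jaw": 0,"slide": [0,0,0],"rot": [0,0,0]},
    {"jaw": 0,"slide": [0,0,0],"rot": [0,0,0]},
  ],
)

```text
t: 9.38
tool_pos: [0.5386, 0.195, 0.0905]
eef_rot: [0.7, 0.714, 0.0, 0.0]
ft_force: [2.0, 0.2, 0.6]
width: 0.311
gripper_force: 29.9
```

Request:
jog_arm(
  increments=[
    {"jaw": 0,"slide": [0,0,0],"rot": [0,0,0]},
    {"jaw": 0,"slide": [0,0,0],"rot": [0,0,0]},
    {"jaw": 0,"slide": [0,0,-0.008],"rot": [0,0,0]},
    {"jaw": 0,"slide": [0,0,-0.012],"rot": [0,0,0]},
    {"jaw": 0,"slide": [0,0,0],"rot": [0,0,0]},
    {"jaw": 0,"slide": [0,0,0],"rot": [0,0,0]},
  ],
)

```text
t: 9.88
tool_pos: [0.5382, 0.195, 0.1112]
eef_rot: [0.7, 0.714, 0.0, 0.0]
ft_force: [-0.3, 0.3, -2.5]
width: 0.309
gripper_force: 29.9
```

```bash
python3 -c "
from h import *
avg(10)"
```

```text
t 10.3833 pos [0.5379 0.1948 0.11  ] w 0.3099359102042806 gf 29.868464493326883
mean [  0.0295  -0.1159  -3.0109  -0.0385  -0.0741  -0.0131  -0.0016 -43.6489
 -33.103    0.0746  -0.0121   0.0001]
sd [0.3959 0.6356 0.2775 0.0187 0.0222 0.0396 0.0075 0.1677 0.2232 0.0009
 0.017  0.0004]
```

The middle handle weighs about 3.0 N, so it is the loaded one. I'll draw it up.

Request:
jog_arm(
  increments=[
    {"jaw": 0,"slide": [0,0,-0.015],"rot": [0,0,0]},
    {"jaw": 0,"slide": [0,0,-0.02],"rot": [0,0,0]},
    {"jaw": 0,"slide": [0,0,-0.02],"rot": [0,0,0]},
    {"jaw": 0,"slide": [0,0,-0.025],"rot": [0,0,0]},
    {"jaw": 0,"slide": [0,0,-0.025],"rot": [0,0,0]},
    {"jaw": 0,"slide": [0,0,-0.025],"rot": [0,0,0]},
    {"jaw": 0,"slide": [0,0,-0.025],"rot": [0,0,0]},
    {"jaw": 0,"slide": [0,0,-0.025],"rot": [0,0,0]},
    {"jaw": 0,"slide": [0,0,-0.02],"rot": [0,0,0]},
    {"jaw": 0,"slide": [0,0,0],"rot": [0,0,0]},
  ],
)

```text
t: 11.22
tool_pos: [0.5406, 0.1957, 0.316]
eef_rot: [0.7, 0.714, 0.004, 0.002]
ft_force: [0.8, 0.7, -2.2]
width: 0.307
gripper_force: 29.8
```

Request:
jog_arm(
  increments=[
    {"jaw": 0,"slide": [0,0,0],"rot": [0,5,0]},
    {"jaw": 0,"slide": [0,0,0],"rot": [0,5,0]},
    {"jaw": 0,"slide": [0,0,0],"rot": [0,0,0]},
    {"jaw": 0,"slide": [0,0,0],"rot": [0,0,0]},
    {"jaw": 0,"slide": [0,0,0],"rot": [0,0,0]},
  ],
)

```text
t: 11.63
tool_pos: [0.5377, 0.1945, 0.309]
eef_rot: [0.698, 0.711, 0.06, -0.062]
ft_force: [0.1, 0.9, -3.5]
width: 0.307
gripper_force: 29.8
```

```bash
python3 - <<'E'
from h import *
from scipy.optimize import least_squares
open("d.py","w").write("")
s=r.get_state();q4,p4,Q4=s["q"],s["tool_pos"],s["eef_rot"];print(s["t"],q4,p4)
M=R.from_quat(Q4).as_matrix();print(M)
q=[[-1.2839,.2647,1.6053,0,1.2737,-.0369],[.1491,.165,2.0179,0,.9581,.1289],q4]
p=[[.2145,-.6393,.2375],[.5371,.1059,.0901],p4]
Q=[[.9869,.1612,-.0001,-.001],R.from_matrix([[-.0201,.9998,.0006],[.9998,.0201,.0001],[.0001,.0006,-1]]).as_quat(),Q4]
for sg in(1,-1):
  def rot(q): return R.from_euler("ZYZYZ",[q[0],q[1]+q[2],sg*q[3],q[4],q[5]])
  T=rot(q[1]).inv()*R.from_quat(Q[1]); print(sg,"offs",T.as_rotvec(),[((rot(a)*T).inv()*R.from_quat(b)).magnitude() for a,b in zip(q,Q)])
  def fk(q,v):
    a=R.from_euler("ZY",[q[0],q[1]]);b=R.from_euler("ZY",[q[0],q[1]+q[2]])
    return np.array([0,0,v[0]])+R.from_euler("Z",q[0]).apply([v[5],v[4],0])+a.apply([0,0,v[1]])+b.apply([0,0,v[2]])+rot(q).apply([0,0,v[3]])
  f=least_squares(lambda v:np.r_[np.ravel([fk(a,v)-b for a,b in zip(q,p)]),1e-4*(v-[.375,.4,.45,.3,.025,0])],[.375,.4,.45,.3,.025,0]);print(f.x,f.fun)
E
```

```text
11.6333 [0.2024 0.0047 1.7765 0.1747 1.3341 0.1444] [0.5377 0.1945 0.309 ]
[[-0.0188  0.9998 -0.0051]
 [ 0.985   0.0194  0.1714]
 [ 0.1715 -0.0018 -0.9852]]Traceback (most recent call last):
  File "<stdin>", line 11, in <module>
  File "<stdin>", line 10, in rot
  File "scipy/spatial/transform/_rotation.pyx", line 1413, in scipy.spatial.transform._rotation.Rotation.from_euler
ValueError: Expected axis specification to be a non-empty string of upto 3 characters, got ZYZYZ
```

```bash
cat >kin.py <<'E'
from h import *
from scipy.optimize import least_squares
s=r.get_state()
def rot(q): return R.from_euler("ZYZ",[q[0],q[1]+q[2],q[3]])*R.from_euler("YZ",[q[4],q[5]])
def fk(q,v):
    a=R.from_euler("ZY",[q[0],q[1]]);b=R.from_euler("ZY",[q[0],q[1]+q[2]])
    return np.array([0,0,v[0]])+R.from_euler("Z",q[0]).apply([v[5],v[4],0])+a.apply([0,0,v[1]])+b.apply([0,0,v[2]])+rot(q).apply([0,0,v[3]])
q=[[-1.2839,.2647,1.6053,0,1.2737,-.0369],[.1491,.165,2.0179,0,.9581,.1289],[.2024,.0047,1.7765,.1747,1.3341,.1444]]
p=[[.2145,-.6393,.2375],[.5371,.1059,.0901],[.5377,.1945,.309]]
Q=[[.9869,.1612,-.0001,-.001],R.from_matrix([[-.0201,.9998,.0006],[.9998,.0201,.0001],[.0001,.0006,-1]]).as_quat(),[.698,.711,.06,-.062]]
T=rot(q[1]).inv()*R.from_quat(Q[1])
v0=np.array([.375,.4,.45,.3,.025,0])
f=least_squares(lambda v:np.r_[np.ravel([fk(a,v)-b for a,b in zip(q,p)]),1e-3*(v-v0)],v0);V=f.x
lo=np.array([-2.63,-.94,.31,-1.31,0,-2.55]);hi=np.array([2.63,2.18,2.57,4.45,2.66,2.55])
E
python3 - <<'E'
from kin import *
print(T.as_rotvec(),[((rot(a)*T).inv()*R.from_quat(b)).magnitude() for a,b in zip(q,Q)]);print(V,f.fun)
cap=np.array([.5045,-.183,.225])
for az in(0,20,40,60,80,100):
  d=np.array([np.cos(np.radians(az)),np.sin(np.radians(az)),0]);tp=cap-.086*d
  best=None
  for q0 in([-.2,0,1.8,1.5,1.5,0],[-.8,0,1.8,1.5,1.5,0.],[-.5,0,2,.8,.8,1],[-.5,.3,1.5,1.2,1,-1]):
    g=least_squares(lambda x:np.r_[(fk(x,V)-tp)*10,rot(x).apply([0,0,1])-d, .001*(x-np.array(q[2]))],np.clip(q0,lo+.01,hi-.01),bounds=(lo+.05,hi-.05))
    if best is None or g.cost<best.cost:best=g
  x=best.x;W=(rot(x)*T).as_matrix();wr=fk(x,V*[1,1,1,0,1,1])
  print(az,best.cost,x,"err",fk(x,V)-tp,"wrist",wr,"ty",W[:,1])
E
```

```text
[-0.      0.      1.5709] [0.00015272088304958898, 1.110223289322921e-16, 0.0010315484051275426]
[ 0.2517  0.5114  0.5663  0.3407  0.0249 -0.0005] [-0.      0.0002  0.0001  0.0003 -0.     -0.0001 -0.0001 -0.      0.0001
 -0.0001  0.0001  0.0001  0.     -0.     -0.    ]
0 0.07254360867783606 [-1.3268  0.291   2.52    1.4735  1.6589  0.1414] err [ 0.0033 -0.0099 -0.0014] wrist [ 0.1039 -0.3143  0.2059] ty [ 0.1141 -0.1564 -0.9811]
20 2.3455926006573364e-06 [-1.3382  0.2484  2.4966  1.4633  1.6157  0.1444] err [ 0. -0.  0.] wrist [ 0.1035 -0.329   0.225 ] ty [ 0.0845 -0.2321 -0.969 ]
40 1.8879081909405854e-06 [-1.2511  0.4252  2.2002  1.2379  1.7542  0.1444] err [0. 0. 0.] wrist [ 0.1776 -0.4573  0.225 ] ty [ 0.2148 -0.256  -0.9425]
60 1.6313957228381898e-06 [-1.1257  0.588   1.9075  1.0689  1.9188  0.1444] err [0. 0. 0.] wrist [ 0.2911 -0.5526  0.225 ] ty [ 0.3464 -0.2    -0.9165]
80 1.5643524510004343e-06 [-0.9847  0.7398  1.6264  0.9271  2.1026  0.1444] err [-0.  0. -0.] wrist [ 0.4304 -0.6033  0.225 ] ty [ 0.4282 -0.0755 -0.9005]
100 1.653651852376558e-06 [-0.836   0.878   1.3665  0.7881  2.2943  0.1444] err [-0.  0. -0.] wrist [ 0.5786 -0.6033  0.225 ] ty [ 0.422   0.0744 -0.9036]
```

```bash
cat >plan.py <<'E'
from kin import *
def ik(tp,Rt,x0):
    g=least_squares(lambda x:np.r_[(fk(x,V)-tp)*5,((rot(x)*T).inv()*Rt).as_rotvec()],np.clip(x0,lo+.001,hi-.001),bounds=(lo,hi));return g.x,g.cost
E
python3 - <<'E'
from plan import *
s=r.get_state();R0=R.from_quat(s["eef_rot"]);p0=s["tool_pos"];q0=s["q"];az=np.radians(45)
d=np.array([np.cos(az),np.sin(az),0]);c=np.array([.5045,-.183,.225]);tp=c-.086*d;up=tp+[0,0,.085]
z=R0.as_matrix()[:,2];a=np.cross(z,d);a/=np.linalg.norm(a);Rm=R.from_rotvec(a*np.arccos(z@d))*R0
for roll in(-135,-90,-60,-45,-30,0,30,45,60,90):
  Rf=Rm*R.from_euler("z",roll,degrees=True);w=(R0.inv()*Rf).as_rotvec()
  x=q0;mc=0;X=[]
  for k in np.linspace(0,1,13)[1:]: x,cst=ik(p0+(up-p0)*k,R0,x);mc=max(mc,cst);X.append(x)
  for k in np.linspace(0,1,19)[1:]: x,cst=ik(up,R0*R.from_rotvec(w*k),x);mc=max(mc,cst);X.append(x)
  xe,cst=ik(tp,Rf,x);D=np.abs(np.diff(X,axis=0)).max(0)
  print(roll,"w",np.degrees(w),np.degrees(np.linalg.norm(w)),"cost",mc,cst,"end",xe,"step",D)
print(R0.inv().apply(up-p0),p0,R0.as_matrix())
E
```

```text
-135 w [ -92.9161  -41.421  -105.7728] 146.754820477911 cost 0.6261948912417596 0.7252575698725032 end [-0.8384 -0.3762  2.3175  0.7953  0.9301 -2.55  ] step [0.0749 0.0649 0.0608 0.1296 0.086  0.2385]
-90 w [-90.8765  -2.4222 -72.3433] 116.1806918158605 cost 0.13292227949062524 0.20607592761809404 end [-1.1645  0.2255  2.0903  1.0818  1.6268 -2.55  ] step [0.0749 0.0492 0.0474 0.0971 0.061  0.1643]
-60 w [-84.1683  20.1654 -48.7019] 99.31169140315285 cost 0.0029222660008936413 0.02168942723702179 end [-1.2084  0.3994  2.1051  1.1581  1.753  -2.55  ] step [0.0749 0.0587 0.0375 0.0853 0.0574 0.1251]
-45 w [-79.4484  30.4548 -36.644 ] 92.64081711317763 cost 2.414307678085711e-17 1.0723030467273993e-22 end [-1.222   0.467   2.1264  1.1918  1.793  -2.5368] step [0.0749 0.0569 0.0323 0.0813 0.0552 0.1073]
-30 w [-73.8902  40.0744 -24.484 ] 87.55108941425343 cost 1.9037631559208116e-17 8.670647637759293e-23 end [-1.222   0.467   2.1264  1.1918  1.793  -2.275 ] step [0.0749 0.0523 0.0269 0.0783 0.0502 0.0903]
0 w [-60.4119  57.2751  -0.    ] 83.2467872753265 cost 1.9037631559208116e-17 8.57
[... 366 characters left out ...]
81711317763 cost 2.201222564622988e-17 8.554681142043578e-23 end [-1.222   0.467   2.1263  1.1918  1.793  -0.966 ] step [0.0749 0.0263 0.0327 0.0737 0.0231 0.0731]
60 w [-24.6204  82.9746  48.7019] 99.31169140315284 cost 2.601144079912278e-17 8.632104469330654e-23 end [-1.222   0.467   2.1263  1.1918  1.793  -0.7042] step [0.0749 0.0263 0.0387 0.0715 0.0298 0.0731]
90 w [-2.4222 90.8765 72.3433] 116.1806918158605 cost 2.5795748084939624e-17 8.588962213631366e-23 end [-1.222   0.467   2.1263  1.1918  1.793  -0.1806] step [0.0749 0.034  0.05   0.0646 0.0483 0.0731]
[-0.4298 -0.1025 -0.0757] [0.5377 0.1945 0.309 ] [[-0.0188  0.9998 -0.0051]
 [ 0.985   0.0194  0.1714]
 [ 0.1715 -0.0018 -0.9852]]
```

Request:
jog_arm(
  increments=[
    {"jaw": 0,"slide": [-0.015,-0.0036,-0.0026],"rot": [0,0,0]},
    {"jaw": 0,"slide": [-0.025,-0.006,-0.0044],"rot": [0,0,0]},
    {"jaw": 0,"slide": [-0.03,-0.0072,-0.0053],"rot": [0,0,0]},
    {"jaw": 0,"slide": [-0.03,-0.0072,-0.0053],"rot": [0,0,0]},
    {"jaw": 0,"slide": [-0.03,-0.0072,-0.0053],"rot": [0,0,0]},
    {"jaw": 0,"slide": [-0.03,-0.0072,-0.0053],"rot": [0,0,0]},
    {"jaw": 0,"slide": [-0.03,-0.0072,-0.0053],"rot": [0,0,0]},
    {"jaw": 0,"slide": [-0.03,-0.0072,-0.0053],"rot": [0,0,0]},
    {"jaw": 0,"slide": [-0.03,-0.0072,-0.0053],"rot": [0,0,0]},
    {"jaw": 0,"slide": [-0.03,-0.0072,-0.0053],"rot": [0,0,0]},
    {"jaw": 0,"slide": [-0.03,-0.0072,-0.0053],"rot": [0,0,0]},
    {"jaw": 0,"slide": [-0.03,-0.0072,-0.0053],"rot": [0,0,0]},
  ],
)

```text
t: 12.63
tool_pos: [0.4633, -0.1529, 0.3101]
eef_rot: [0.697, 0.712, 0.06, -0.062]
ft_force: [0.3, 0.8, -2.9]
width: 0.315
gripper_force: 29.8
```

Request:
jog_arm(
  increments=[
    {"jaw": 0,"slide": [-0.03,-0.0072,-0.0053],"rot": [0,0,0]},
    {"jaw": 0,"slide": [-0.03,-0.0072,-0.0053],"rot": [0,0,0]},
    {"jaw": 0,"slide": [-0.02,-0.0048,-0.0035],"rot": [0,0,0]},
    {"jaw": 0,"slide": [-0.01,-0.0024,-0.0018],"rot": [0,0,0]},
    {"jaw": 0,"slide": [0,0,0],"rot": [0,0,0]},
    {"jaw": 0,"slide": [0,0,0],"rot": [0,0,0]},
    {"jaw": 0,"slide": [0,0,0],"rot": [-2.16,4.86,2.29]},
    {"jaw": 0,"slide": [0,0,0],"rot": [-2.16,4.86,2.29]},
    {"jaw": 0,"slide": [0,0,0],"rot": [-2.16,4.86,2.29]},
    {"jaw": 0,"slide": [0,0,0],"rot": [-2.16,4.86,2.29]},
  ],
)

```text
t: 13.47
tool_pos: [0.4449, -0.2423, 0.3113]
eef_rot: [0.733, 0.627, 0.227, -0.134]
ft_force: [-0.3, -0.3, -3.1]
width: 0.31
gripper_force: 29.8
```

Request:
jog_arm(
  increments=[
    {"jaw": 0,"slide": [0,0,0],"rot": [-2.16,4.86,2.29]},
    {"jaw": 0,"slide": [0,0,0],"rot": [-2.16,4.86,2.29]},
    {"jaw": 0,"slide": [0,0,0],"rot": [-2.16,4.86,2.29]},
    {"jaw": 0,"slide": [0,0,0],"rot": [-2.16,4.86,2.29]},
    {"jaw": 0,"slide": [0,0,0],"rot": [-2.16,4.86,2.29]},
    {"jaw": 0,"slide": [0,0,0],"rot": [-2.16,4.86,2.29]},
    {"jaw": 0,"slide": [0,0,0],"rot": [-2.16,4.86,2.29]},
    {"jaw": 0,"slide": [0,0,0],"rot": [-2.16,4.86,2.29]},
    {"jaw": 0,"slide": [0,0,0],"rot": [-2.16,4.86,2.29]},
    {"jaw": 0,"slide": [0,0,0],"rot": [-2.16,4.86,2.29]},
    {"jaw": 0,"slide": [0,0,0],"rot": [-2.16,4.86,2.29]},
    {"jaw": 0,"slide": [0,0,0],"rot": [-2.16,4.86,2.29]},
  ],
)

```text
t: 14.47
tool_pos: [0.4447, -0.243, 0.3103]
eef_rot: [0.665, 0.237, 0.64, -0.305]
ft_force: [0.4, -0.4, -2.7]
width: 0.309
gripper_force: 29.8
```

```bash
python3 - <<'E'
from plan import *
avg(6)
s=r.get_state();R0=R.from_quat(s["eef_rot"]);p0=s["tool_pos"];z=R0.as_matrix()[:,2];print(s["q"],z,"cap",p0+.086*z)
d=z*[1,1,0];d/=np.linalg.norm(d);print("rot to level",np.degrees(R0.inv().apply(np.cross(z,d))))
Rn=R.from_rotvec(np.cross(z,d))*R0
print("slide after",Rn.inv().apply(np.array([.5045,-.183,.225])-.086*d-p0))
for n in("top","scene"):cv2.imwrite(f"pics/{n}2.png",cv2.convertScaleAbs(grab_frame(n),alpha=1.5))
E
```

```text
t 14.7667 pos [ 0.4446 -0.2438  0.3112] w 0.30570528100920613 gf 29.818221439461468
mean [  0.0804   0.1152  -3.2575  -0.7087   0.6615   0.0214  -0.2448 -40.8395
 -23.6191   3.8729   4.8827   0.0061]
sd [0.6869 0.8746 0.9419 0.0463 0.04   0.0496 0.2513 2.9847 3.4647 0.5836
 0.2413 0.0085]
[-1.2186  0.3097  2.1165  1.2315  1.8524 -0.8067] [0.7041 0.7101 0.0001] cap [ 0.5051 -0.1828  0.3112]
rot to level [-0.0004 -0.004   0.    ]
slide after [-0.0858  0.0081 -0.0006]
```

View pics/top2.png

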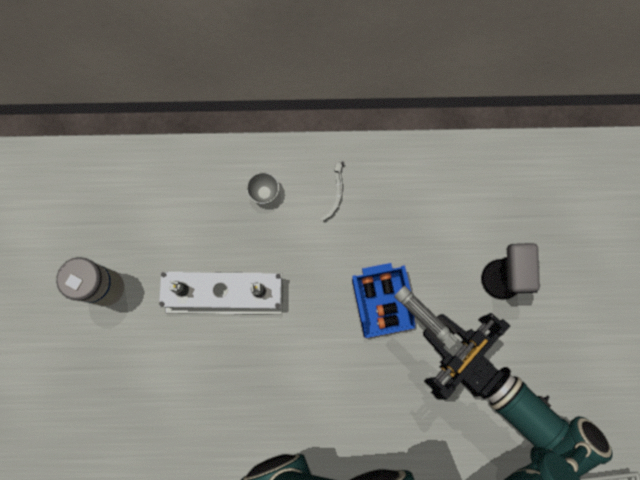

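The handle is level in the gripper with its cap at (404,294). The two empty handles are still in the rack and everything else is where it was. I'll lower it to working height.

Request:
jog_arm(
  increments=[
    {"jaw": 0,"slide": [-0.01,0.001,0],"rot": [0,0,0]},
    {"jaw": 0,"slide": [-0.015,0.0015,0],"rot": [0,0,0]},
    {"jaw": 0,"slide": [-0.02,0.0018,0],"rot": [0,0,0]},
    {"jaw": 0,"slide": [-0.02,0.0018,0],"rot": [0,0,0]},
    {"jaw": 0,"slide": [-0.013,0.0013,0],"rot": [0,0,0]},
    {"jaw": 0,"slide": [-0.007,0.0006,0],"rot": [0,0,0]},
    {"jaw": 0,"slide": [0,0,0],"rot": [0,0,0]},
    {"jaw": 0,"slide": [0,0,0],"rot": [0,0,0]},
    {"jaw": 0,"slide": [0,0,0],"rot": [0,0,0]},
    {"jaw": 0,"slide": [0,0,0],"rot": [0,0,0]},
    {"jaw": 0,"slide": [0,0,0],"rot": [0,0,0]},
    {"jaw": 0,"slide": [0,0,0],"rot": [0,0,0]},
  ],
)

```text
t: 15.87
tool_pos: [0.4436, -0.2434, 0.2255]
eef_rot: [0.665, 0.238, 0.64, -0.304]
ft_force: [-0.6, 0.0, -3.1]
width: 0.309
gripper_force: 29.8
```

```bash
python3 - <<'E'
from h import *
avg(4)
s=r.get_state();z=R.from_quat(s["eef_rot"]).as_matrix()[:,2];print(z,"cap",s["tool_pos"]+.086*z,s["joint_vel"])
a=grab_frame("scene");b=grab_frame("top")
f=lambda i:cv2.resize(cv2.convertScaleAbs(i,alpha=1.6),(400,300),interpolation=cv2.INTER_CUBIC)
im=np.vstack([np.hstack([f(a[110:320,240:520]),f(a[100:220,260:420])]),np.hstack([f(b[250:370,340:500]),f(b[255:325,150:295])])])
cv2.imwrite("pics/fin.png",im)
E
```

```text
t 16.0667 pos [ 0.4435 -0.2432  0.2251] w 0.30873672427999393 gf 29.817853543884212
mean [ -0.1881  -0.4324  -2.8917  -0.6967   0.6188   0.0065  -0.0015 -43.4757
 -17.7106   2.8547   5.2992   0.0047]
sd [0.6004 0.7807 0.4636 0.0047 0.0341 0.0182 0.0004 0.0226 0.0094 0.0014
 0.0015 0.0002]
[0.7058 0.7084 0.0029] cap [ 0.5042 -0.1823  0.2254] [ 0.0002  0.0043 -0.0006  0.0014 -0.0021 -0.0001]
```

View pics/fin.png

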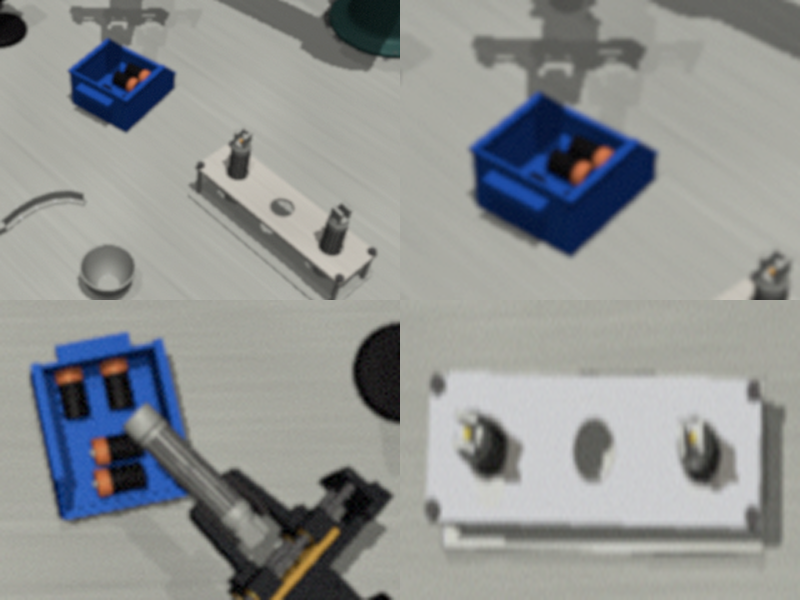

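The cap end sits over the middle of the bin, at about (393,294) in the top view. The two empty handles are seated and the bin has not moved. I'll run one numeric check on the cap position and hand in if it passes.

```bash
python3 - <<'E'
from h import *
p=unproj([(393.5,294.5)],.225)[0];print(p)
if np.hypot(p[0]-.5045,p[1]+.183)<.03: print(r.finish_job())
E
```

```text
[ 0.5068 -0.1861  0.225 ]
the job is handed in; nothing more can be done
None
```

The job is handed in. The loaded handle was the middle one, at about 3.0 N. The gripper is holding it level, with its cap end over the bin centre at about 225 mm above the bench (15 cm above the rim). The other two handles look fully down in the rack and nothing else appears to have moved. I lifted and weighed only one of those two (0.9 N, empty); I took the third to be empty because only one handle is loaded.

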